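# Hang a rinsed bottle on the draining rack

### The arm

A 6-joint arm with a two-finger parallel gripper is mounted at the origin on a cart in front of the work surface, level with it; the furniture and walls round the work are solid. World frame = base frame: x ahead of the robot, y to its left, z up, the work surface at z = 0. Lengths are in mm, angles in rad, forces in N, time in s.
With the tool pointing down it reaches from about 275 to 825 mm from the base axis. Payload 5.2 kg.
Tool frame: the origin (TCP) lies at the very end of the fingers, on their centre line; the grasp point (between the pads) lies 19 mm behind it; z points along the fingers, y is the direction in which the jaws open and shut (so a half turn about z gives the same grasp; the last joint's range is limited). The gripper opens to 93 mm and grips with 3 to 60 N. Pads are 15 mm wide; open, the fingers measure 128 mm over their backs; the gripper's body (75 mm by 188 mm) begins 65 mm behind the grasp point.
Start: joints at [0.936, 0.259, 1.535, -0, 1.348, -0.203], TCP at [230.158, 499.532, 218.653] pointing down, gripper open.
Joint ranges: [-3.14, 3.14], [-0.91, 2.08], [0.19, 2.58], [-1.22, 4.36], [0.22, 2.71], [-3.12, 3.12]. Speed limits (rad/s): [2.57, 2.57, 3.14, 3.14, 3.14, 3.14].

### API

Orientations are given as [roll, pitch, yaw] about the fixed x, y, z axes, in that order (R = Rz(yaw) Ry(pitch) Rx(roll)).
In Python, from bench import robot gives the robot as it stands. The module is installed in compiled form; this text tells all that it offers. Calls block until the motion is done:
- robot.move_ptp(position, orientation): joint-space move of the TCP to a pose.
- robot.move_linear(position, ori=None, speed=150, f_stop=None): straight line of the TCP; ori=None keeps the orientation; speed is the mean speed in mm/s. With f_stop (N) it stops when the force on the tool has changed by that much, and returns True; else False.
- robot.move_j(angles): joint-space move.
- robot.move_gripper(opening): opening from 0.0 (shut) to 1.0 (fully open); the grip force is fixed at half the most; returns when the fingers have stopped.
- robot.sleep(seconds).
- robot.inverse_kinematics(position, orientation): joint angles nearest the present ones, or None.
- robot.get_image(name): name is "side" or "top"; returns a dict with "img" (420x560x3 uint8, blue, green, red), "fovy" (degrees; the focal length in pixels is half the picture's height over the tangent of half this angle, whatever the lens; pixels are square), "cx", "cy" (the principal point, pixels), "eye" and "orientation" of the camera in the world. Camera axes: x right, y down, z forward; pixel columns grow to the right and rows downward; lengths in mm; the calibration is good to about 2 mm. A picture is of the moment at which its call begins. There is no depth.
A pose or a line that the arm cannot do raises robot.MotionError and nothing moves.
- robot.hand_in(): hands the job in, once; it reports no verdict.
Readings, each from a call of its own:
- robot.current_t(): time.
- robot.current_qpos(): joint angles.
- robot.current_joint_vel(): joint speeds.
- robot.current_joint_efforts(): joint torques, N m.
- robot.current_tcp_pos(): TCP position.
- robot.current_eef_rot(): TCP orientation.
- robot.current_contact_force(): force on the tool from outside, world axes, zero at the start.
- robot.current_ft_torque(): the same for the moment, N m.
- robot.current_gripper_width(): opening from 0.0 (shut) to 1.0 (fully open).
Only numpy, scipy, OpenCV 4.12 (cv2) and the standard library are available. Lean on these libraries where they do the work, as an engineer would, in place of code of your own. Each camera call takes 0.05 s, during which the arm holds its last target. There are 200 camera calls.

### The job

The square bottle lying on the dark mat has just been rinsed and must drain. First push the rack's drip tray fully home so that no drips reach the bench, then turn the bottle over onto the free peg: guide its neck down the leaning peg until the mouth sits on the peg's foot, and only then let go. Do not disturb the bottle that is already drying, nor the caps, the beaker and the capped bottle standing about.

Things in the scene. Friction and masses are not known exactly. Their poses are not given: they have to be found in the camera images.
- drip_tray (a joint): the blue drip tray under the rack's sloped plate: how far it is drawn out towards the front, in m; 0 = fully home against its stop, 0.060 = fully out. It slides with about 2 N of friction and stays where it is left
- tray_front (a point): middle of the drip tray's front face, 16 mm above the tray's underside, which is 3 mm above the table. The face is upright, 206 mm wide, 34 mm high; a finger lip along the middle 70 mm of its top (28 to 33 mm up) stands out 11 mm, below it the face is flat. x points the way the tray is pushed, to the rack's back, y along the rack, z up. Travels with the tray
- rack: the draining rack, fixed: a steel plate 230 mm wide (along y) and 150 mm deep in plan, which slopes up from 50 mm above the table at the front to 155 mm at the back, on two open side frames; rims 11 mm high along its sides. Origin on the table under its centre; x to the back (roughly to the robot's right), y along it, away from the robot, z up
- free_peg: the empty white drying peg, the one nearer the robot of two, 120 mm apart; it leans 35 degrees from vertical towards the rack's front, square to the plate. Origin on the plate under its foot; z along the peg to the tip, y along the rack. Foot flange 36 mm across, 4 mm thick; taper from 17.6 mm to 14 mm wide at 16 mm; shaft 14 mm wide up to 66 mm; tip tapers to 5 mm wide at 80 mm
- free_peg_foot (a point): top of the free peg's foot flange, on the peg's axis, where the bottle's mouth comes to rest (4 mm along the peg from its origin); axes as the peg's
- wet_bottle_center (a point): middle of the square body of the rinsed bottle, 50 mm from its base. White, hollow, about 75 g, lying on a flat side, mouth away from the robot and to its right. Body 52 x 52 x 100 mm, rounded edges; then a 10 mm shoulder and a round neck 27 mm across outside, 21 mm inside; 146 mm from base to mouth. z points from base to mouth, x and y square to the flat sides
- wet_bottle_mouth (a point): middle of the rinsed bottle's open mouth, 146 mm from its base; axes as above
- hung_bottle: an equal bottle already drying upside down on the peg farther from the robot, loose, leaning out over the rack's front; origin in the middle of its base (now its upper end), z from base to mouth
- mat: dark rubber mat, fixed, 180 x 110 x 4 mm, on which the rinsed bottle lies; origin in the middle of its underside, long side along x. Beyond it and beyond the rack the filling machine's shelf stands over the table, 0.16 to 0.32 m up: its front edge runs from (0.60, -0.28) to (0.75, -0.02) m in x, y; the machine itself stands to the left, from about y = 0.1 m on
- cap_0: blue screw cap, 32 mm across, 19 mm high, loose on the table near the mat; origin in the middle of its underside
- cap_1: the other blue screw cap, of the same size; origin in the middle of its underside
- beaker_small: small clear plastic beaker, 63 mm across, 70 mm high, loose; origin in the middle of its underside
- bottle_rinse: round white bottle with a blue cap, 60 mm across, 136 mm high, loose; origin in the middle of its underside

How it is judged:
By the outcome, as a careful person would: the job done as asked, in the order asked, and still so for the second after the job is handed in, with the robot touching nothing.
It also fails if it takes over 58 s, if anything falls off the work surface, if the arm or the gripper's body presses on something with over 40 N, if the wrist force passes 120 N, or if a joint passes its speed limit or range.

## Working session

There is one attempt and no reset: what is moved stays moved. The work goes in short steps, each a Python script; the robot and the scene stay as the last script left them, time stands still between calls to the robot, and variables do not carry over. Pictures are saved under pics/ and viewed, about 8 in all and at most 12, crops included, and the job is handed in when it is done.

```bash
mkdir -p pics; cat > h.py <<'E'
import numpy as np, cv2
from scipy.spatial.transform import Rotation as R
from bench import robot
def grab(n,f):
    d=robot.get_image(n); cv2.imwrite('pics/'+f,d['img']); 
    np.save('pics/'+f+'.npy',d,allow_pickle=True); return d
def load(f): return np.load('pics/'+f+'.npy',allow_pickle=True).item()
def RC(d):
    o=np.array(d['orientation'],float)
    return o if o.shape==(3,3) else R.from_euler('xyz',o).as_matrix()
def foc(d): return 210/np.tan(np.radians(d['fovy'])/2)
def ray(d,u,v):
    r=RC(d)@np.array([(u-d['cx'])/foc(d),(v-d['cy'])/foc(d),1]); return np.array(d['eye'],float),r/np.linalg.norm(r)
def onz(d,u,v,z):
    e,r=ray(d,u,v); return e+r*(z-e[2])/r[2]
def tri(d1,p1,d2,p2):
    a,r=ray(d1,*p1); b,s=ray(d2,*p2)
    t=np.linalg.lstsq(np.c_[r,-s],b-a,rcond=None)[0]
    P,Q=a+r*t[0],b+s*t[1]; return (P+Q)/2,np.linalg.norm(P-Q)
def proj(d,P):
    c=RC(d).T@(np.array(P,float)-np.array(d['eye'],float)); return c[:2]/c[2]*foc(d)+[d['cx'],d['cy']]
E
python3 - <<'E'
from h import *
for n in('side','top'):
    d=grab(n,n+'0.png'); print(n,d['fovy'],d['cx'],d['cy'],d['eye'],d['orientation'])
print(robot.current_t())
E
```

```text
side 49.71176137132589 280.05668151416177 213.0969590877282 [574.95148508 476.21423855 710.99778751] [-2.20165591 -0.00769797  3.09288153]
top 53.179064160223575 283.275478500998 208.81995200577566 [ 396.93155752 -282.50766389 1267.00207235] [-3.00128323 -0.02225251 -1.54666791]
0.1
```

View pics/side0.png

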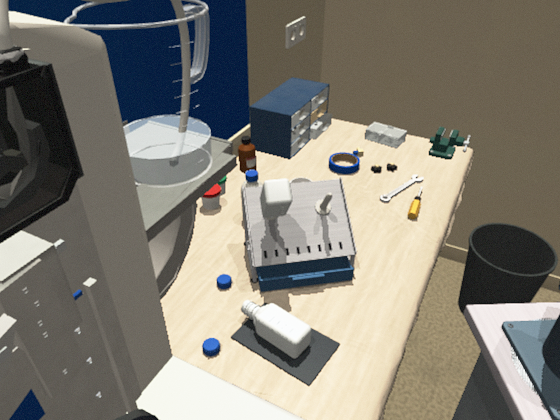

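View pics/top0.png

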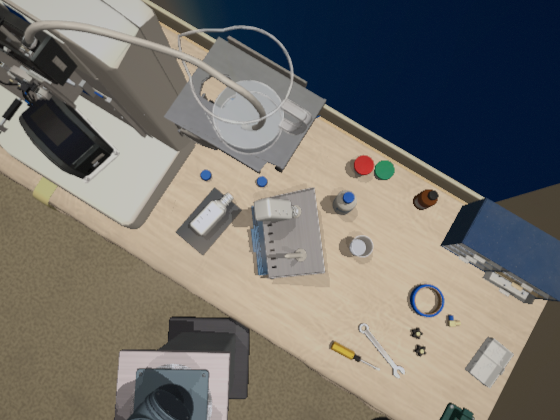

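```bash
python3 - <<'E'
from h import *
def crop(f,x,y,w,h,s,o):
    i=cv2.resize(cv2.imread('pics/'+f)[y:y+h,x:x+w],None,fx=s,fy=s,interpolation=cv2.INTER_CUBIC)
    for k in range(0,w,10): 
        cv2.line(i,(k*s,0),(k*s,8 if (x+k)%50 else 20),(0,0,255),1)
        if (x+k)%50==0: cv2.putText(i,str(x+k),(k*s,32),0,.4,(0,0,255))
    for k in range(0,h,10): 
        cv2.line(i,(0,k*s),(8 if (y+k)%50 else 20,k*s),(0,0,255),1)
        if (y+k)%50==0: cv2.putText(i,str(y+k),(22,k*s+4),0,.4,(0,0,255))
    cv2.imwrite('pics/'+o,i)
crop('top0.png',170,150,180,140,4,'topc.png')
crop('side0.png',190,160,180,225,3,'sidec.png')
E
cat >> h.py <<'E'
E
```

```text
(no output)
```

View pics/topc.png

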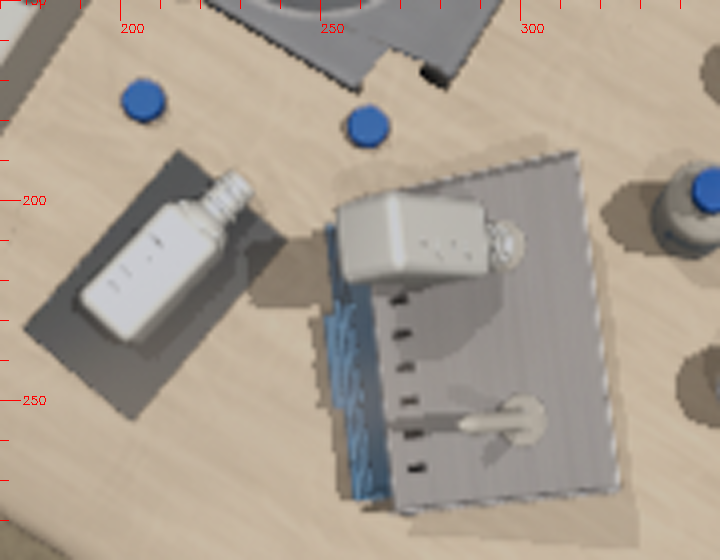

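View pics/sidec.png

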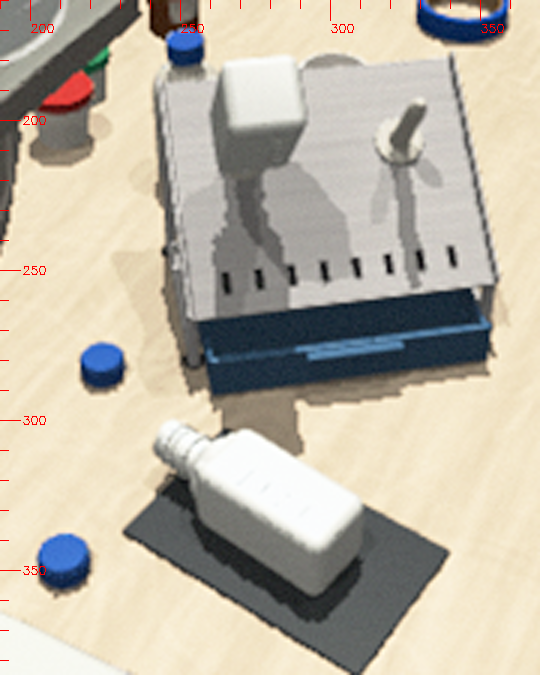

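```bash
python3 - <<'E'
from h import *
np.set_printoptions(precision=1,suppress=True)
T,S=load('top0.png'),load('side0.png')
t=lambda x,y:(x/4+169.6,y/4+149.6); s=lambda x,y:(x/3+189.67,y/3+159.67)
for n,a,b in [('bk-far',(575,153),(160,80)),('bk-near',(617,490),(453,58)),('fr-near',(400,513),(495,280)),
  ('tip',(461,426),(420,100)),('foot',(521,421),(399,141)),('mouth',(238,183),(168,440))]:
    print(n,*tri(T,t(*a),S,s(*b)))
print('fr-far',onz(S,*s(190,318),50))
print('tray side bottom',onz(S,*s(213,393),3),onz(S,*s(488,360),3))
print('tray side top',onz(S,*s(207,352),37),onz(S,*s(490,322),37))
print('tray top top',onz(T,*t(328,225),37),onz(T,*t(352,497),37))
for n,p in [('mat',(180,150)),('mat',(285,242)),('mat',(133,420)),('mat',(23,327))]: print(n,onz(T,*t(*p),4))
for n,p in [('mat',(123,533)),('mat',(357,673)),('mat',(449,552))]: print(n,'S',onz(S,*s(*p),4))
for p in [(80,297),(127,342),(175,203),(222,248)]: print('bot',onz(T,*t(*p),45))
for n,p in [('cap',(143,101)),('cap',(368,127))]: print(n,onz(T,*t(*p),19))
# auto bottle mask
for d,roi,nm in((T,(185,190,60,60),'T'),(S,(230,295,90,70),'S')):
    x,y,w,h=roi; im=d['img'][y:y+h,x:x+w]; hsv=cv2.cvtColor(im,cv2.COLOR_BGR2HSV)
    m=((hsv[...,2]>150)&(hsv[...,1]<30)).astype(np.uint8)
    n,l,st,c=cv2.connectedComponentsWithStats(m); k=1+np.argmax(st[1:,4])
    cn=max(cv2.findContours((l==k).astype(np.uint8),0,1)[0],key=cv2.contourArea)
    r=cv2.minAreaRect(cn); print(nm,st[k],r[0][0]+x,r[0][1]+y,r[1:], (cv2.boxPoints(r)+[x,y]).tolist())
E
```

```text
bk-far [ 612.5 -382.8  159.4] 1.1150970049160325
bk-near [ 387.9 -413.8  154.6] 3.501464433302788
fr-near [ 368.7 -271.1   50.7] 0.5152691553950707
tip [ 428.2 -309.9  185.2] 0.4223119279026343
foot [ 434.  -352.2  120.3] 0.4938714609282705
mouth [ 608.1 -143.3   30.7] 0.5356003338753023
fr-far [ 592.7 -239.8   50. ]
tray side bottom [ 577.6 -211.6    3. ] [ 374.9 -236.6    3. ]
tray side top [ 581.1 -218.4   37. ] [ 376.2 -240.9   37. ]
tray top top [ 577.6 -211.7   37. ] [ 379.3 -236.    37. ]
mat [637.2 -95.1   4. ]
mat [ 568.6 -177.7    4. ]
mat [431.6 -69.8   4. ]
mat [498.9  15.9   4. ]
mat S [636.9 -89.8   4. ]
mat S [497.1  16.6   4. ]
mat S [430.4 -66.2   4. ]
bot [518.5 -33.8  45. ]
bot [486.6 -69.5  45. ]
bot [589.7 -99.4  45. ]
bot [ 557.3 -135.3   45. ]
cap [671.2 -67.7  19. ]
cap [ 656.1 -238.3   19. ]
T [  6   3  42  42 707] 212.3877353668213 211.51974868774414 ((16.870548248291016, 49.65412521362305), 43.15238952636719) [[189.25363969802856, 223.8627815246582], [223.21413803100586, 187.6382532119751], [235.52183151245117, 199.17671585083008], [201.56133270263672, 235.4012451171875]]
S [  12    4   69   45 1395] 275.14117431640625 317.63529205322266 ((71.02095794677734, 24.236093521118164), 32.47119140625) [[238.6764678955078, 308.79411697387695], [251.688232421875, 288.3470573425293], [311.6058807373047, 326.47646713256836], [298.5941162109375, 346.923526763916]]
```

```bash
cat >> h.py <<'E'
yaw=np.radians(-82.2); xr=np.array([np.cos(yaw),np.sin(yaw),0]); yr=np.array([-xr[1],xr[0],0]); zw=np.array([0,0,1.])
a=-np.sin(np.radians(35))*xr+np.cos(np.radians(35))*zw   # along peg to tip
foot=np.array([434.,-352.4,120.3])
def eul(z,y):
    y=y/np.linalg.norm(y); return list(R.from_matrix(np.c_[np.cross(y,z),y,z]).as_euler('xyz'))
face=np.array([477.5,-225.,0])
zp=(xr-zw)/np.sqrt(2); b=np.array([np.cos(np.radians(-42)),np.sin(np.radians(-42)),0]); n=np.cross(zw,b)
bc=np.array([608.1,-143.3,30])-96*b
E
python3 - <<'E'
from h import *
np.set_printoptions(precision=2,suppress=True)
T=load('top0.png')
print('base',proj(T,[0,0,0]),proj(T,[0,0,300]),'tcp',proj(T,[230,499,218]),'elbow',proj(T,[100,200,600]))
for p in((0,150),(70,190),(140,228),(160,215),(190,145)): print(p,onz(T,*p,0),onz(T,*p,250))
def ik(s,p,o):
    r=robot.inverse_kinematics(list(p),o); print(s,None if r is None else np.array(r))
for sg in(1,-1):
    o=eul(zp,sg*yr); ik('pre %d'%sg,face-45*xr+10*zw,o); ik('push end',face+50*xr+10*zw,o)
    og=eul(-zw,sg*n); ik('grasp above',bc+[0,0,120],og); ik('grasp',[bc[0],bc[1],9],og)
# tool x relation to bottle: xt = y x z
for sg in(1,-1):
    xt=np.cross(sg*n,-zw); f=np.sign(xt@b)  # xt = f*b ; hung: xt=-f*a
    for tilt in(0,20,40,60):
        # approach direction rotated about a from yr towards downwards
        dn=-(np.cos(np.radians(35))*xr+np.sin(np.radians(35))*zw)
        for d in (1,-1):
            z=np.cos(np.radians(tilt))*yr+d*np.sin(np.radians(tilt))*dn
            xt=-f*a; y=np.cross(z,xt); o=eul(z,y)
            for h in(96,185): ik('hang s%d tilt%d h%d'%(sg,d*tilt,h),foot+h*a+19*z,o)
E
```

```text
base [170.72 406.56] [136.55 452.45] tcp [-55.77 330.77] elbow [-63.76 466.31]
(0, 150) [734.88 566.09   0.  ] [668.2  398.65 250.  ]
(70, 190) [616.57 342.26   0.  ] [573.23 218.99 250.  ]
(140, 228) [506.55 123.15   0.  ] [484.92  43.11 250.  ]
(160, 215) [547.51  65.95   0.  ] [517.8   -2.81 250.  ]
(190, 145) [768.52 -12.27   0.  ] [695.2  -65.59 250.  ]
pre 1 None
push end None
grasp above [-0.35  0.3   1.65  0.    1.19 -1.19]
grasp [-0.35  0.48  1.8   0.    0.87 -1.19]
pre -1 None
push end None
grasp above [-0.35  0.3   1.65 -0.    1.19  1.95]
grasp [-0.35  0.48  1.8  -0.    0.87  1.95]
hang s1 tilt0 h96 [-1.66  0.7   2.32  1.35  1.6  -2.07]
hang s1 tilt0 h185 [-1.69  0.46  2.44  1.32  1.63 -1.95]
hang s1 tilt0 h96 [-1.66  0.7   2.32  1.35  1.6  -2.07]
hang s1 tilt0 h185 [-1.69  0.46  2.44  1.32  1.63 -1.95]
hang s1 tilt20 h96 [-1.56  0.57  2.07  1.11  1.59 -1.7 ]
hang s1 tilt20 h185 [-1.58  0.36  2.16  1.11  1.65 -1.59]
hang s1 tilt-20 h96 [-1.66  1.02  2.51  1.55  1.78 -2.55]
hang s1 tilt-20 h185 None
hang s1 tilt40 h96 [-1.43  0.56  1.81  0.89  1.67 -1.44]
hang s1 tilt40 h18
[... 395 characters left out ...]
63  1.2 ]
hang s-1 tilt0 h96 [-1.66  0.7   2.32  1.35  1.6   1.08]
hang s-1 tilt0 h185 [-1.69  0.46  2.44  1.32  1.63  1.2 ]
hang s-1 tilt20 h96 [-1.56  0.57  2.07  1.11  1.59  1.44]
hang s-1 tilt20 h185 [-1.58  0.36  2.16  1.11  1.65  1.55]
hang s-1 tilt-20 h96 [-1.66  1.02  2.51  1.55  1.78  0.59]
hang s-1 tilt-20 h185 None
hang s-1 tilt40 h96 [-1.43  0.56  1.81  0.89  1.67  1.7 ]
hang s-1 tilt40 h185 [-1.42  0.38  1.89  0.9   1.74  1.78]
hang s-1 tilt-40 h96 [-1.41  1.39  2.57  1.71  2.28  0.18]
hang s-1 tilt-40 h185 None
hang s-1 tilt60 h96 [-1.28  0.61  1.56  0.67  1.81  1.87]
hang s-1 tilt60 h185 [-1.26  0.45  1.62  0.7   1.87  1.94]
hang s-1 tilt-60 h96 None
hang s-1 tilt-60 h185 None
```

```bash
python3 - <<'E'
from h import *
np.set_printoptions(precision=2,suppress=True)
for yo in(-50,0,40):
 for s in(0,.2,.3,.4,.5,.7,1):
  for q in(-.3,0,.3,.6):
    z=s*xr+q*yr-zw; z/=np.linalg.norm(z); y0=np.cross(z,np.cross(yr,z)); best=[]
    for g in (1,-1):
        o=eul(z,g*y0); k=[robot.inverse_kinematics(list(face+yo*yr+t*xr+[0,0,10]),o) for t in(-45,45)]
        best.append(all(v is not None for v in k))
    if any(best): print(yo,s,q,best,np.array(k[1]) if k[1] is not None else '')
E
```

```text
-50 0 -0.3 [True, True] [-0.64  0.57  1.66 -0.22  1.13  2.49]
-50 0 0 [True, True] [-0.78  0.44  1.87 -0.    0.84  2.22]
-50 0 0.3 [True, True] [-0.98  0.36  2.06  0.45  0.64  1.68]
-50 0 0.6 [True, True] [-1.17  0.38  2.2   0.97  0.65  1.01]
-50 0.2 -0.3 [True, True] [-0.55  0.53  1.76 -0.4   0.99  2.73]
-50 0.2 0 [True, True] [-0.69  0.39  1.98 -0.22  0.64  2.49]
-50 0.2 0.3 [True, True] [-0.89  0.31  2.18  0.42  0.37  1.72]
-50 0.2 0.6 [True, True] [-1.11  0.34  2.32  1.33  0.46  0.62]
-50 0.3 -0.3 [True, True] [-0.51  0.52  1.81 -0.5   0.93  2.87]
-50 0.3 0 [True, True] [-0.64  0.38  2.03 -0.4   0.56  2.69]
-50 0.3 0.6 [True, True] [-1.07  0.33  2.37  1.63  0.39  0.31]
-50 0.4 -0.3 [True, False] [-0.46  0.52  1.85 -0.61  0.89  3.01]
-50 0.4 0 [True, False] [-0.58  0.38  2.07 -0.61  0.51  2.93]
-50 0.4 0.6 [True, True] [-1.02  0.34  2.42  2.03  0.36 -0.08]
-50 0.5 -0.3 [True, False] 
-50 0.5 0 [True, True] [-0.53  0.39  2.1  -0.84  0.49 -3.09]
-50 0.5 0.6 [True, True] [-0.97  0.36  2.46  2.43  0.38 -0.47]
-50 0.7 -0.3 [True, True] [-0.35  0.55  1.95 -0.94  0.84 -2.83]
-50 0.7 0.3 
[... 1980 characters left out ...]
.42  0.63  1.59 -0.45  1.06  2.88]
40 0.3 0 [True, True] [-0.51  0.49  1.83 -0.37  0.68  2.77]
40 0.3 0.3 [True, True] [-0.66  0.4   2.05  0.02  0.29  2.29]
40 0.4 -0.3 [True, False] [-0.38  0.63  1.63 -0.55  1.02  3.  ]
40 0.4 0 [True, False] [-0.46  0.49  1.87 -0.54  0.64  2.96]
40 0.5 -0.3 [True, False] 
40 0.5 0 [True, False] 
40 0.5 0.6 [True, True] [-0.72  0.42  2.28  2.7   0.24 -0.51]
40 0.7 -0.3 [True, True] [-0.28  0.64  1.73 -0.83  0.96 -2.92]
40 0.7 0 [True, True] [-0.34  0.53  1.95 -1.04  0.63 -2.76]
40 0.7 0.6 [True, True] [-0.61  0.46  2.32  3.36  0.39 -1.12]
40 1 -0.3 [True, True] [-0.2   0.68  1.79 -1.06  0.97 -2.62]
40 1 0.6 [True, True] [-0.45  0.56  2.32  3.72  0.63 -1.39]
```

```bash
python3 - <<'E'
from h import *
np.set_printoptions(precision=2,suppress=True)
q0=np.array(robot.current_qpos())
c=np.array([np.cos(.936),np.sin(.936)])*340
q1=robot.inverse_kinematics([c[0],c[1],330],list(robot.current_eef_rot())); print(q1)
q2=np.array(q1); q2[0]=-0.55; q2[5]=0.05
z=.5*xr-zw; z/=np.linalg.norm(z); o=eul(z,yr)
P=face-58*yr-40*xr+[0,0,12]
robot.move_j(list(q1)); robot.move_gripper(0.0); robot.move_j(list(q2))
print(robot.current_t(),robot.current_tcp_pos())
robot.move_ptp(list(P+[0,0,110]),o); print(robot.current_qpos())
robot.move_linear(list(P),speed=150)
hit=robot.move_linear(list(P+85*xr),speed=40,f_stop=10)
p=np.array(robot.current_tcp_pos()); f=robot.current_contact_force()
print(hit,(p-P)@xr,f,robot.current_t())
robot.sleep(.2); print(robot.current_contact_force())
p=np.array(robot.current_tcp_pos());print('TCP rack x',(p-[490.5,-326.9,0])@xr)
robot.move_linear(list(p-25*xr),speed=120)
robot.move_linear(list(p-45*xr+[0,0,150]),speed=200)
print(robot.current_t())
S=grab('side','s1.png')
cv2.imwrite('pics/s1c.png',cv2.resize(S['img'][150:370,190:390],None,fx=2.7,fy=2.7,interpolation=2))
E
```

```text
[ 0.6  -0.2   1.74 -0.    1.6  -0.53]
3.925 [331.95 -73.16 330.02]
[-0.36  0.13  2.07 -0.58  0.79 -0.11]
True 61.688983543511036 [0.08 4.81 2.38] 7.225
[0.78 2.67 1.46]
TCP rack x -81.18356306972977
8.6917
```

View pics/s1c.png

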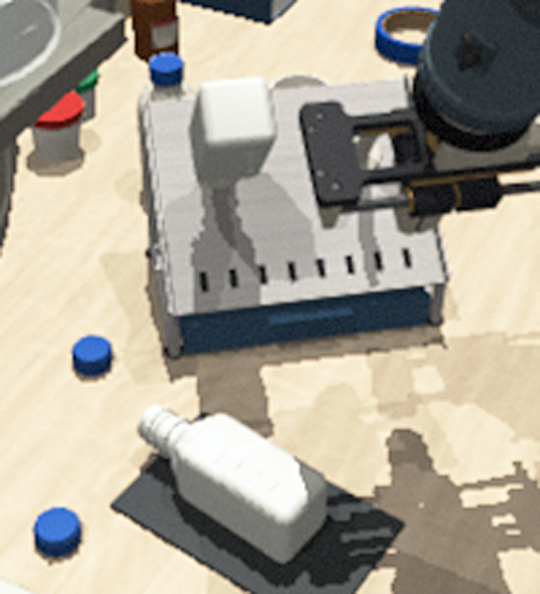

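```bash
cat >> h.py <<'E'
tl=np.radians(20); dn=-(np.cos(np.radians(35))*xr+np.sin(np.radians(35))*zw)
zh=np.cos(tl)*yr+np.sin(tl)*dn
sgx=np.sign(np.cross(n,-zw)@b); oh=eul(zh,np.cross(zh,-sgx*a)); og=eul(-zw,n)
hang=lambda h,off=np.zeros(3): list(foot+h*a+19*zh+off)
E
python3 - <<'E'
from h import *
np.set_printoptions(precision=2,suppress=True)
p=np.array(robot.current_tcp_pos())+45*xr-[0,0,150]
robot.move_linear(list(p-8*xr),speed=220)
hit=robot.move_linear(list(p+15*xr),speed=20,f_stop=15)
p2=np.array(robot.current_tcp_pos()); print(hit,(p2-p)@xr,robot.current_contact_force())
robot.move_linear(list(p-25*xr),speed=120); robot.move_linear(list(p-45*xr+[0,0,130]),speed=220)
print(robot.current_t())
robot.move_gripper(1.0)
robot.move_ptp([bc[0],bc[1],130],og)
robot.move_linear([bc[0],bc[1],9],speed=130,f_stop=12); print(robot.current_tcp_pos())
robot.move_gripper(0.0); print('w',robot.current_gripper_width()*93,robot.current_t())
robot.move_linear([bc[0],bc[1],60],speed=100)
print(robot.current_gripper_width()*93,robot.current_contact_force(),robot.current_t())
grab('side','s2.png'); T=grab('top','t2.png')
for h in(270,230,185,140,96): q=robot.inverse_kinematics(hang(h),oh); print(h,hang(h),None if q is None else np.array(q))
q=robot.inverse_kinematics([480,-120,330],og);print(q)
a1=cv2.resize(cv2.imread('pics/s2.png')[250:400,200:400],None,fx=2,fy=2);a2=cv2.resize(T['img'][150:300,160:360],None,fx=2,fy=2)
cv2.imwrite('pics/c2.png',np.hstack([a1,a2]))
E
```

```text
True 0.4077049959026024 [1.07 5.28 2.19]
11.3333
[537.37 -79.31   9.74]
w 52.31912263206087 15.5583
52.233402697173226 [-0.25 -0.18 -0.99] 16.2167
270 [np.float64(429.9488553933093), np.float64(-191.2702035204244), np.float64(337.74373275361654)] [-1.6   0.14  2.2   1.11  1.74 -1.44]
230 [np.float64(433.0625855690777), np.float64(-214.0009881468286), np.float64(304.9776509820569)] [-1.59  0.25  2.19  1.11  1.69 -1.52]
185 [np.float64(436.5655320168172), np.float64(-239.57312085153336), np.float64(268.11580898905225)] [-1.58  0.36  2.16  1.11  1.65 -1.59]
140 [np.float64(440.0684784645567), np.float64(-265.14525355623806), np.float64(231.25396699604764)] [-1.57  0.47  2.12  1.11  1.61 -1.65]
96 [np.float64(443.4935816579019), np.float64(-290.14911664528273), np.float64(195.211277047332)] [-1.56  0.57  2.07  1.11  1.59 -1.7 ]
[-0.47  0.1   1.46  0.    1.58 -1.31]
```

View pics/c2.png

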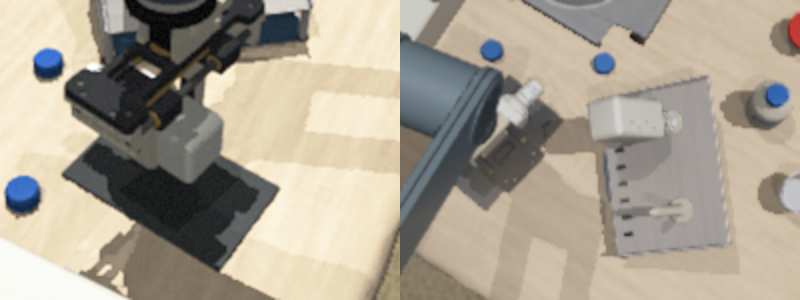

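```bash
python3 - <<'E'
from h import *
np.set_printoptions(precision=2,suppress=True)
robot.move_linear([480,-120,330],speed=250)
robot.move_ptp(hang(270),oh)
robot.move_linear(hang(188),speed=120)
print(robot.current_tcp_pos(),robot.current_contact_force(),robot.current_gripper_width()*93,robot.current_t())
S=grab('side','s3.png');T=grab('top','t3.png')
print('tip pred',proj(S,foot+76*a),proj(T,foot+76*a),'mouth pred',proj(S,foot+92*a),proj(T,foot+92*a))
a1=cv2.resize(S['img'][130:280,270:370],None,fx=4,fy=4,interpolation=2);a2=cv2.resize(T['img'][190:290,240:340],None,fx=4,fy=4,interpolation=2)
c=np.zeros((600,800,3),np.uint8);c[:,:400]=a1;c[:400,400:]=a2;cv2.imwrite('pics/c3.png',c)
E
```

```text
[ 436.54 -237.21  270.87] [-0.2   0.09 -0.06] 51.804128972862046 19.6583
tip pred [329.79 194.25] [284.56 256.09] mouth pred [331.45 191.41] [281.1  256.35]
```

View pics/c3.png

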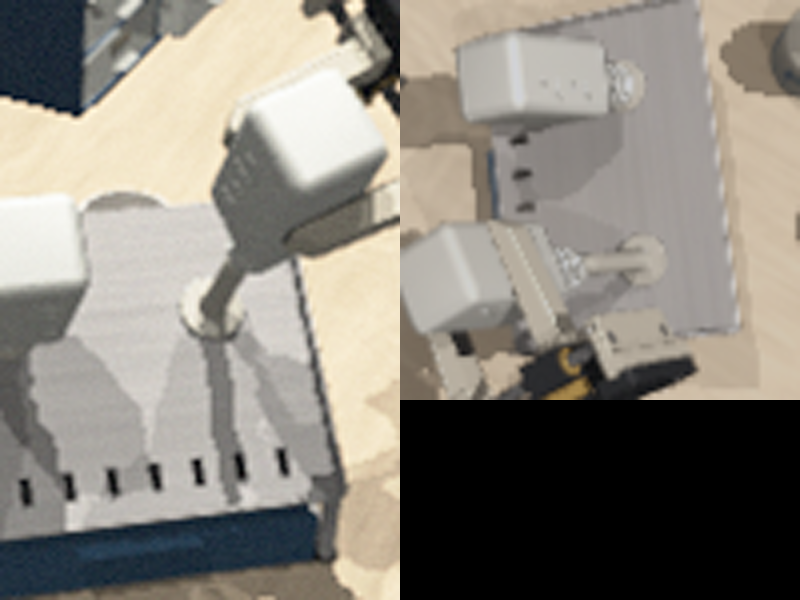

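```bash
python3 - <<'E'
from h import *
np.set_printoptions(precision=2,suppress=True)
S,T=load('s3.png'),load('t3.png')
v=np.cross(zh,a); C=foot+188*a-1.3*zh
for i,j in((1,1),(1,-1),(-1,-1),(-1,1)):
    P=C+50*a+26*(i*zh+j*v); s=(proj(S,P)-[270,130])*4; t=(proj(T,P)-[240,190])*4+[400,0]; print('base corner',i,j,s,t)
print('mouth crop',(proj(T,C-96*a)-[240,190])*4+[400,0])
off=1.3*zh
robot.move_linear(hang(188,off),speed=60)
F0=np.array(robot.current_contact_force())
for h in(150,130,112):
    hit=robot.move_linear(hang(h,off),speed=50,f_stop=5)
    robot.sleep(.15); F=np.array(robot.current_contact_force())-F0
    p=np.array(robot.current_tcp_pos()); r=p-np.array(hang(h,off))
    print(h,hit,'a,zh,v force',F@a,F@zh,F@v,'short',r@a,'M',np.array(robot.current_ft_torque()),robot.current_t())
    if hit: break
S=grab('side','s4.png');T=grab('top','t4.png')
E
```

```text
base corner 1 1 [241.13  95.5 ] [436.56 215.81]
base corner 1 -1 [301.04 193.26] [373.02 257.17]
base corner -1 -1 [399.76 146.34] [405.33 340.22]
base corner -1 1 [339.29  50.87] [470.81 300.28]
mouth crop [565.2  267.25]
150 False a,zh,v force 0.4547931795232881 -0.09206968495937881 -0.22040533214010075 short 0.2533565458833844 M [-0.27  0.58  0.03] 21.0667
130 False a,zh,v force 0.07497952629745323 0.8680352063454154 -0.4167683667102613 short 0.1413467033522746 M [-0.27  0.54  0.01] 21.7667
112 False a,zh,v force -0.15351678252632497 1.343107648602037 -0.8597942586571011 short 0.13013333125409243 M [-0.31  0.54 -0.03] 22.425
```

```bash
python3 - <<'E'
from h import *
np.set_printoptions(precision=2,suppress=True)
v=np.cross(zh,a); off=1.3*zh
F00=np.array([-.2,.09,-.06])
def rd(s):
    robot.sleep(.15); F=np.array(robot.current_contact_force())-F00; print(s,'F a,zh,v',np.array([F@a,F@zh,F@v]),robot.current_t(),flush=True); return F
rd('0')
for dz,dv in((1.5,0),(3,0),(3,-1.5),(1.5,-1.5)):
    robot.move_linear(hang(112,off+dz*zh+dv*v),speed=20); rd((dz,dv))
E
```

```text
0 F a,zh,v [ 0.02  0.17 -0.26] 22.675
(1.5, 0) F a,zh,v [-1.02  0.17  0.02] 23.075
(3, 0) F a,zh,v [-0.78  0.12 -0.37] 23.475
(3, -1.5) F a,zh,v [-1.01  0.41 -0.21] 23.875
(1.5, -1.5) F a,zh,v [-0.17 -0.12  0.07] 24.275
```

```bash
python3 - <<'E'
from h import *
np.set_printoptions(precision=2,suppress=True)
v=np.cross(zh,a); off=2.3*zh-.7*v
F00=np.array([-.2,.09,-.06])
hit=robot.move_linear(hang(85,off),speed=25,f_stop=5)
robot.sleep(.2)
F=np.array(robot.current_contact_force())-F00; p=np.array(robot.current_tcp_pos())
print(hit,'h',85+(p-np.array(hang(85,off)))@a,'F a,zh,v',np.array([F@a,F@zh,F@v]),robot.current_ft_torque(),robot.current_t())
S=grab('side','s5.png');T=grab('top','t5.png')
a1=cv2.resize(S['img'][130:280,230:370],None,fx=4,fy=4,interpolation=2);a2=cv2.resize(T['img'][190:290,240:340],None,fx=4,fy=4,interpolation=2)[:,160:400]
c=np.zeros((600,800,3),np.uint8);c[:,:560]=a1;c[:400,560:]=a2;cv2.imwrite('pics/c5.png',c)
E
```

```text
True h 101.82776401564777 F a,zh,v [0.03 0.08 1.6 ] [-0.31  0.35  0.01] 25.05
```

View pics/c5.png

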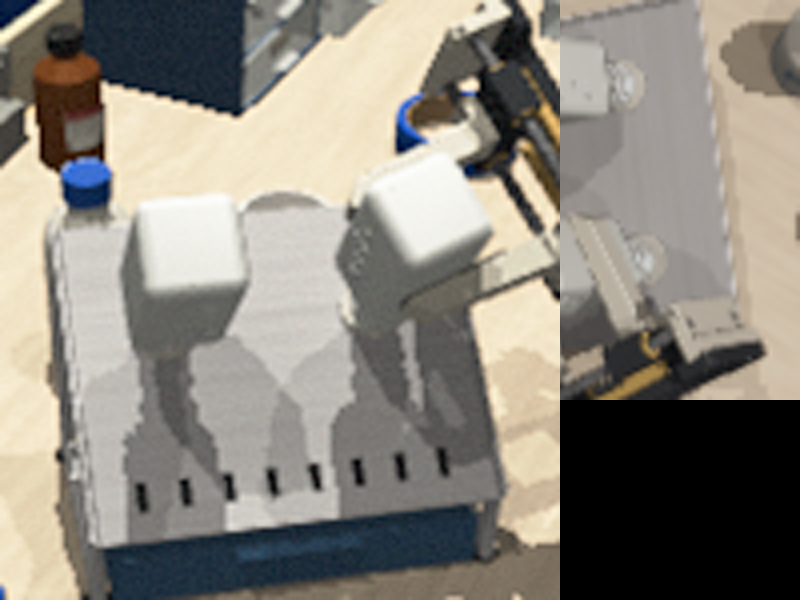

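```bash
cat > ins.py <<'E'
from h import *
import sys
np.set_printoptions(precision=2,suppress=True)
v=np.cross(zh,a); dz,dv,fs=map(float,sys.argv[1:4]); off=dz*zh+dv*v
F00=np.array([-.2,.09,-.06])
p=np.array(robot.current_tcp_pos()); h0=(p-np.array(hang(0)))@a
robot.move_linear(hang(h0,off),speed=15)
def rd(s):
    F=np.array(robot.current_contact_force())-F00; p=np.array(robot.current_tcp_pos())-np.array(hang(0))
    print(s,'h,zh,v',p@a,p@zh,p@v,'F a,zh,v',np.array([F@a,F@zh,F@v]),np.array(robot.current_ft_torque()),robot.current_t())
rd('shifted')
print(robot.move_linear(hang(85,off),speed=20,f_stop=fs)); rd('stop'); robot.sleep(.25); rd('settled')
E
python3 ins.py 2.0 0.7 6
```

```text
shifted h,zh,v 101.85659277031777 2.011977496850484 0.4851438756219509 F a,zh,v [ 0.14  0.37 -1.12] [-0.26  0.52  0.12] 25.4
True
stop h,zh,v 101.84501746250548 2.1284493028895732 0.2400633973388418 F a,zh,v [2.34 0.04 0.87] [-0.23  0.29  0.04] 25.6667
settled h,zh,v 101.8314218594283 2.2281865164598638 0.009071552987074292 F a,zh,v [1.11 0.06 1.16] [-0.27  0.25  0.08] 25.9167
```

```bash
python3 - <<'E'
from h import *
np.set_printoptions(precision=1,suppress=True)
S=load('s5.png'); S0=load('s3.png')
for nm,D in(('s5',S),('s3',S0)):
    g=D['img'].min(2); m=((g>195)).astype(np.uint8); m[:, :240]=0; m[:,365:]=0; m[:130]=0; m[240:]=0
    n_,l,st,c=cv2.connectedComponentsWithStats(m)
    print(nm,[(st[i,:5].tolist(),c[i]) for i in range(1,n_) if st[i,4]>150])
for k in(140,146,152,158): print(k,'ours',proj(S,foot+k*a),'hung',proj(S,foot+120*yr+k*a))
print('s3 pred',[proj(S,foot+(188+k)*a) for k in(50,44)])
E
```

```text
s5 [([245, 130, 120, 98, 4568], array([300.1, 176.1])), ([349, 201, 16, 20, 204], array([357.2, 210.2]))]
s3 [([245, 130, 120, 106, 5029], array([303.2, 174.6])), ([345, 189, 20, 51, 551], array([356.9, 215.2])), ([328, 196, 19, 24, 243], array([337.6, 207.6]))]
140 ours [336.8 182.3] hung [276.7 188. ]
146 ours [337.5 181.1] hung [277.1 186.8]
152 ours [338.2 179.9] hung [277.4 185.6]
158 ours [338.9 178.6] hung [277.7 184.4]
s3 pred [array([349.5, 160.5]), array([348.6, 162. ])]
```

```bash
python3 - <<'E'
from h import *
u=yr; w=np.cross(a,yr); th=np.linspace(0,2*np.pi,25)
def crop(f,dots):
    D=load(f); x0,y0,k=272,200,8; i=cv2.resize(D['img'][y0:y0+75,x0:x0+50],None,fx=k,fy=k,interpolation=cv2.INTER_CUBIC)
    for C,r,col in dots:
        for t in th:
            q=(proj(D,C+r*(np.cos(t)*u+np.sin(t)*w))-[x0,y0]+.5)*k; cv2.circle(i,tuple(int(z) for z in q),1,col,-1)
    return i
fl=[(foot,18,(0,0,255)),(foot+120*yr,18,(0,0,255))]
i3=crop('t3.png',fl+[(foot+92*a,13.5,(255,0,0))])
i5=crop('t5.png',[(foot,18,(0,0,255)),(foot+120*yr,18,(0,0,255)),(foot+120*yr,13.5,(255,0,0)),(foot,13.5,(255,0,0)),(foot+6*a,13.5,(0,160,0))])
cv2.imwrite('pics/c6.png',np.hstack([i3,i5]))
E
```

```text
(no output)
```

View pics/c6.png

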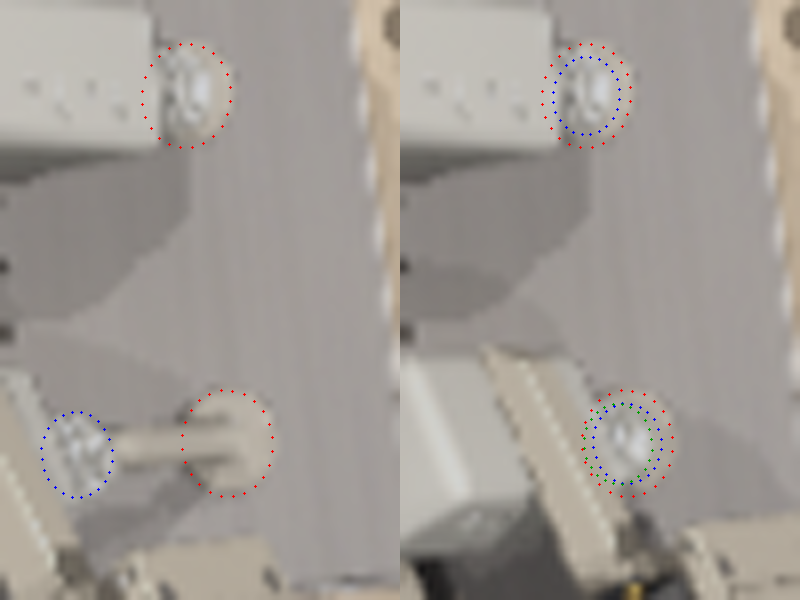

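```bash
python3 ins.py 1.8 0.4 14
```

```text
shifted h,zh,v 101.85540293379366 1.8644633348654376 0.19424142647181125 F a,zh,v [-0.34  0.49  0.04] [-0.14  0.37  0.18] 26.1667
True
stop h,zh,v 101.76289967261224 2.067195890231162 -0.42305312872204326 F a,zh,v [ 1.65 -1.    0.81] [-0.26  0.3   0.1 ] 26.5083
settled h,zh,v 101.75543129705275 2.1342254206377285 -0.5259515400420376 F a,zh,v [ 0.1  -0.81  0.4 ] [-0.25  0.35 -0.01] 26.7583
```

```bash
python3 - <<'E'
from h import *
v=np.cross(zh,a)
F00=np.array([-.2,.09,-.06])
for dz,dv in((0.8,0.8),(2.6,0.8),(1.6,-.8)):
    off=dz*zh+dv*v; robot.move_linear(hang(107,off),speed=40)
    hit=robot.move_linear(hang(88,off),speed=30,f_stop=8)
    p=np.array(robot.current_tcp_pos())-np.array(hang(0)); F=np.array(robot.current_contact_force())-F00
    print(dz,dv,hit,np.round([p@a,p@zh,p@v,F@a,F@zh,F@v],2),robot.current_t())
E
```

```text
0.8 0.8 True [101.6    0.99   0.41   1.66   0.19   1.2 ] 27.4
2.6 0.8 True [101.43   2.73   0.55   2.56   0.18   1.29] 28.05
1.6 -0.8 True [101.31   1.68  -0.9    1.75   0.24   0.95] 28.7
```

```bash
python3 - <<'E'
from h import *
v=np.cross(zh,a)
robot.move_linear(hang(101.5,1.8*zh),speed=15)
for w in(.6,.7,.85,1.0): robot.move_gripper(w); robot.sleep(.1)
print(robot.current_gripper_width(),robot.current_contact_force(),robot.current_t())
S=grab('side','s7.png')
for d in(130,100,80):
    try: robot.move_linear(hang(101.5,-d*zh),speed=90); print('back',d); break
    except robot.MotionError as e: print(d,e)
print(robot.current_tcp_pos(),robot.current_contact_force(),robot.current_t())
S2=grab('side','s8.png'); T2=grab('top','t8.png')
a1=cv2.resize(S2['img'][130:330,220:400],None,fx=3,fy=3,interpolation=2)[:, :440]
a2=cv2.resize(T2['img'][170:290,240:360],None,fx=3,fy=3,interpolation=2)
c=np.zeros((600,800,3),np.uint8);c[:,:440]=a1;c[:360,440:]=a2;cv2.imwrite('pics/c8.png',c)
E
```

```text
0.9995392991762742 [-1.06274133  0.07406782 -0.07482795] 31.0917
back 130
[ 327.30369413 -339.27729255  225.21745243] [-0.25337195  0.42107948  0.46176184] 32.7583
```

View pics/c8.png

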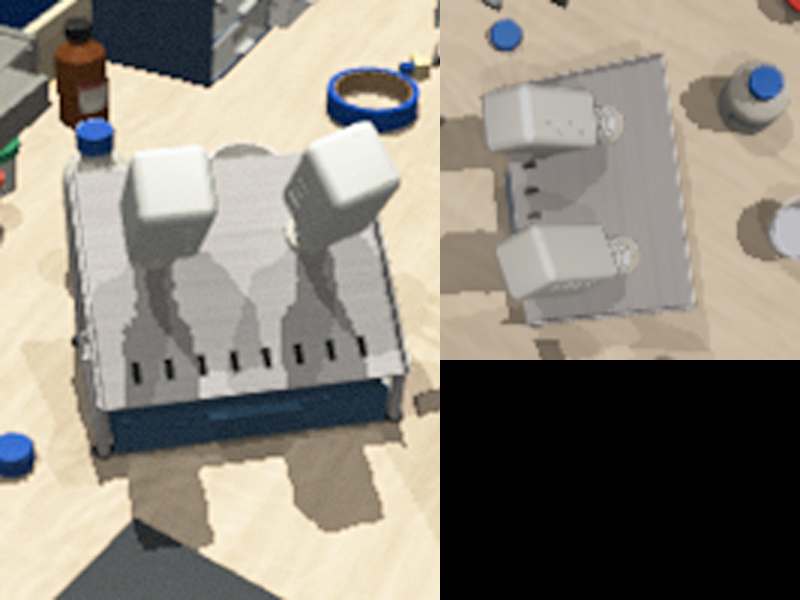

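```bash
python3 - <<'E'
from h import *
A,B=load('top0.png')['img'].astype(int),load('t8.png')['img'].astype(int)
for n,(x,y,w,h) in dict(cap0=(198,168,16,14),cap1=(253,174,16,14),rinse=(333,188,24,28),beaker=(345,232,30,28),hung=(253,196,50,26)).items():
    d=np.abs(A-B).max(2)[y:y+h,x:x+w]; print(n,d.mean().round(1),(d>40).mean().round(3))
robot.hand_in(); print(robot.current_t())
E
```

```text
cap0 4.7 0.0
cap1 4.7 0.0
rinse 4.8 0.001
beaker 4.7 0.0
hung 6.7 0.027
the job is handed in; nothing more can be done
the job is handed in; nothing more can be done
```

The tray is home and the rinsed bottle now hangs on the free peg. I handed the job in at about 33 s, with the gripper 130 mm clear of it.

- **Tray:** I pushed it in about 28 mm until it hit its stop. A second push at 15 N moved it only 0.4 mm, and its face now lines up with the plate's front edge.
- **Bottle:** I gripped it across its flat sides (52 mm wide), turned it over and slid it down the leaning peg. I let go only once the mouth had seated.
- **One disagreement:** the bottle stopped about 5.5 mm earlier along the peg than I had predicted. I took this as properly seated for three reasons:
    - The stop stayed within 0.5 mm at several sideways offsets.
    - My first measurement of the bottle's base had already put the bottle about 6 mm further towards its mouth.
    - After release it hangs level with the other bottle in both views.

  The camera views alone could not settle the last few millimetres.
- **Everything else:** comparing pictures from before and after, the caps, beaker and capped bottle had not moved. The bottle already drying shows only a slight change (2.7% of its pixels). I took that as the changed tray and shadows next to it, and it looks unmoved.

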